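# Raise and close the lid of the green bin by its lever

### The job

Let the overhead camera see into the bin with the green lid: press its front lever all the way down so that the lid stands wide open, keep it open for three seconds, then let go of the lever so that the lid closes again. Leave the bin with the blue lid shut.

Things in the scene. Friction and masses are not known exactly. Their poses are not given: they have to be found in the camera images.
- green_pad (a point): Centre of the top of the green ribbed pad to press, front end of the green-lidded bin's lever; 44 (x) x 56 (y) x 12 mm, top 108 mm above the table at rest, free air below. Axes: x level towards the bin, y left, z up (they tilt with the lever). Along x: lever's steel crossbar at 80 mm, bin's front wall 95, its centre 160. White bin 130 x 130 mm, 167 high with lid, fixed to the table.
- green_lever: Spring lever of the green-lidded bin: steel frame round the bin, green pad on a stem in front. Origin on its pivot, mid-bin, 100 mm above the table; axes as the pad's. Pressed, it turns at most 0.36 rad about y: pad centre then 56 mm lower and 7 mm nearer the bin. Takes 3 to 6 N at the pad, and 2 N more per 50 mm/s (damped); let go, it springs up and the lid shuts softly within 1 s.
- green_lid (a joint): Angle of the green lid (rad), hinged at the back of its bin: 0 shut, 1.22 wide open with the lever fully down (3.4 times the lever's angle). Its front edge swings up and back, away from the lever's pad.
- blue_lid (a joint): Angle of the lid (rad) of the other bin, alike in build and size but with blue lid and blue pad: 0 shut, 1.22 wide open. It must stay shut.

How it is judged:
On the way:
1. the green lid is held wide open (over 1.0 rad) by pressing its lever, for 2 s (value of joint green_lid above 1 rad and contact force between any of the fingers, the arm and green_lever above 0.5 N), for 2 s.
At the end, for the whole second after the job is handed in: The green lid and the blue lid are both shut (each under 0.06 rad) and the lever is let go (value of joint each of green_lid, blue_lid below 0.06 rad); the robot touches nothing.
It fails at once if the blue lid is raised (over 0.2 rad) (value of joint blue_lid above 0.2 rad).
It also fails if it takes over 32 s, if anything falls off the work surface, if the arm or the gripper's body presses on something with over 40 N, if the wrist force passes 120 N, or if a joint passes its speed limit or range.

### The arm

A 7-joint arm with a two-finger parallel gripper is mounted at the origin on a cart in front of the work surface, level with it; the furniture and walls round the work are solid. World frame = base frame: x ahead of the robot, y to its left, z up, the work surface at z = 0. Lengths are in m, angles in rad, forces in N, time in s.
With the tool pointing down it reaches from about 0.4 to 0.875 m from the base axis. Payload 19.3 kg.
Tool frame: the origin (TCP) lies between the finger pads; the fingertips stand bot.tcp_to_tips ahead of it and the grasp point (between the pads) lies 3 mm ahead of it (bot.tcp_to_tips is the distance from the TCP to the fingertips, in m); x points along the fingers, y is the direction in which the jaws open and shut, and the axes are right-handed (so a half turn about x gives the same grasp; the last joint's range is limited). The gripper opens to 85 mm and grips with 20 to 120 N. Pads are 22 mm wide; open, the fingers measure 114 mm over their backs; the gripper's body (76 mm by 85 mm) begins 54 mm behind the grasp point. The pads swing forward as they close: fully open they stand 13 mm farther back than shut.
Start: joints at [1.209, 0.521, -0.036, 1.599, 0.021, 1.021, -0.113], TCP at [0.18, -0.599, 0.253] pointing down, gripper open.
Joint ranges: [-2.91, 2.91], [-0.3, 2.13], [-1.5, 1.42], [0.17, 2.43], [-1.26, 4.41], [0.16, 1.93], [-2.52, 2.52]. Speed limits (rad/s): [1.89, 1.89, 2.39, 2.39, 3.01, 3.01, 3.01].

### API

Orientations are given as [roll, pitch, yaw] about the fixed x, y, z axes, in that order (R = Rz(yaw) Ry(pitch) Rx(roll)).
In Python, from workcell import bot, eyes gives the robot as it stands. The module is installed in compiled form; this text tells all that it offers.
- The arm moves only by the tool step_arm, never from a script. Its argument "targets" is a list that holds one entry, the list of rows, each a list of 7 numbers: the shift along the tool's x, y, z in cm, then the turn, a rotation vector about the tool's x, y, z in rad, then the opening, from 0 (shut) to 1 (fully open). A call has 1 to 10 rows; each row is the pose to reach, as a shift and turn from the pose measured when the call began, along the tool's axes at that moment; what a row does not reach only later rows make up. A row lasts 1/10 s, in which the tool goes at most 50 mm and 8.59 degrees, less where a joint would pass 70% of its speed; a pose out of reach is approached as far as the arm can. A call with a gripper value outside its range is refused whole. The fingers move at their own pace and stop on an object; "grip_force" is the grip in N (left out, the last holds). Time passes only in rows, so rows that repeat a pose let the fingers close. It gives the time, the measured TCP pose, the force and the opening at its end, in the units of the state.
- bot.observe(): the state, without advancing time (a new reading comes with each control period).
- eyes.grab_frame(name): name is "scene" or "top"; returns the picture (384x512x3 uint8, red, green, blue); there is no depth.
- eyes.get_calibration(name): a dict with "fx", "fy", "cx", "cy" (pixels), "camera_from_world" (4x4, takes a point from world to camera coordinates). Camera axes: x right, y down, z forward; pixel columns grow to the right and rows downward; lengths in m; the calibration is good to about 2 mm. A picture is of the moment at which its call begins. get_calibration takes no time and is no camera call.
- bot.job_done(): hands the job in, once; it reports no verdict.
The state is a dict: "clock": time; "qpos": joint angles; "qd": joint speeds; "joint_efforts": joint torques, N m; "position": TCP position; "tool_rot": TCP orientation; "force": force on the tool from outside, world axes, zero at the start; "moment": the same for the moment, N m; "grip_width": finger opening in m.
Only numpy, scipy, OpenCV 4.12 (cv2) and the standard library are available. Lean on these libraries where they do the work, as an engineer would, in place of code of your own. Each camera call takes 0.05 s, during which the arm holds its last target.

## Working session

There is one attempt and no reset: what is moved stays moved. The work goes in short steps, Python scripts to look and compute and a tool call to move; the robot and the scene stay as the last step left them, time stands still between calls to the robot, and variables do not carry over. Pictures are saved under pics/ and viewed, and the job is handed in when it is done.

Besides the shell and the picture viewer there is one more tool, called after "Emit:" as a command line: name --argument value ..., lists and objects as JSON in quotes. step_arm: Moves the arm, as the interface text tells. Its arguments: {"type":"object","properties":{"targets":{"type":"array","items":{"type":"array","items":{"type":"array","items":{"type":"number"}}}},"grip_force":{"type":"number"}},"required":["targets"]}

```bash
mkdir -p pics
python3 - <<'E'
from workcell import bot, eyes
import cv2
s=bot.observe(); print(s, bot.tcp_to_tips)
for n in("scene","top"):
    cv2.imwrite(f"pics/{n}0.png",eyes.grab_frame(n)[:,:,::-1]); c=eyes.get_calibration(n); print(n,c)
E
```

```text
{'clock': 0.0, 'qpos': array([ 1.20877077,  0.52203482, -0.03629863,  1.59999676,  0.02123041,
        1.021088  , -0.11280311]), 'qd': array([-0.00054789, -0.00144358,  0.00010789,  0.00061095, -0.00152874,
       -0.00044663,  0.00121772]), 'joint_efforts': array([ 4.03877028e-03, -9.27099109e+01,  1.97998345e+00, -3.69939387e+01,
        1.76562817e-02,  7.72540108e-03, -5.91421849e-05]), 'position': array([ 0.17966852, -0.59829907,  0.25271711]), 'tool_rot': array([-1.4645745 ,  1.56965475,  1.96882137]), 'force': array([ 0.05924021, -0.70209856,  0.91659442]), 'moment': array([ 0.01667984, -0.00188455,  0.00887604]), 'grip_width': 0.0854102890662073} 0.022
scene {'fx': 431.10535362337566, 'fy': 431.10535362337566, 'cx': 247.67891931813963, 'cy': 184.81781019096178, 'camera_from_world': array([[-0.75906784, -0.65100465,  0.00299295,  0.47682802],
       [-0.41681233,  0.48245906, -0.77038999,  0.34968791],
       [ 0.50008349, -0.58602576, -0.63756592,  0.84324865],
       [ 0.        ,  0.        ,  0.        ,  1.        ]])}
top {'fx': 480.06619030235964, 'fy': 480.06619030235964, 'cx': 264.2584003023599, 'cy': 197.52869629859327, 'camera_from_world': array([[ 9.68039968e-03, -9.99953120e-01,  2.18286798e-04,
         3.20655308e-02],
       [-9.94933133e-01, -9.65364785e-03, -1.00074310e-01,
         6.11840093e-01],
       [ 1.00071726e-01,  7.51578548e-04, -9.94979942e-01,
         1.36886241e+00],
       [ 0.00000000e+00,  0.00000000e+00,  0.00000000e+00,
         1.00000000e+00]])}
```

View pics/scene0.png

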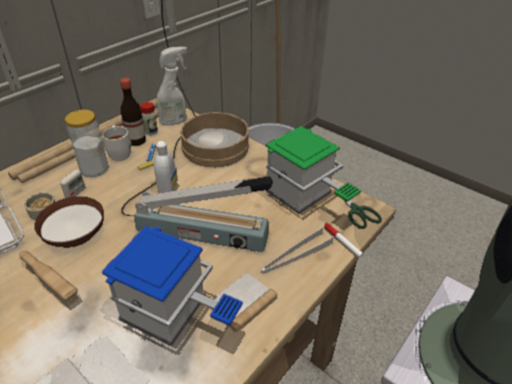

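View pics/top0.png

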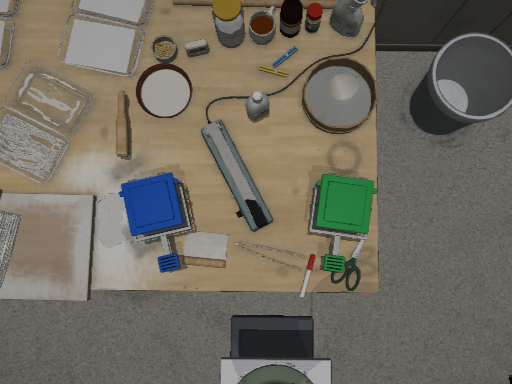

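The scene view shows the green bin with its lid at (303,147) and pad at (347,191), and the blue bin with its pad at (227,308). In the top view, the green lid is at (345,204) and its pad at (334,264), with dark green scissors next to the pad. The blue pad is at (168,263).

```bash
cat > h.py <<'E'
import numpy as np, cv2
def ray(c,u,v):
    T=c["camera_from_world"];R=T[:3,:3];o=-R.T@T[:3,3]
    d=R.T@np.array([(u-c["cx"])/c["fx"],(v-c["cy"])/c["fy"],1]);return o,d/np.linalg.norm(d)
def plane(c,u,v,z):
    o,d=ray(c,u,v);return o+d*(z-o[2])/d[2]
def tri(r1,r2):
    A=np.zeros((3,3));b=np.zeros(3)
    for o,d in(r1,r2):
        P=np.eye(3)-np.outer(d,d);A+=P;b+=P@o
    p=np.linalg.solve(A,b);return p,[np.linalg.norm((np.eye(3)-np.outer(d,d))@(p-o)) for o,d in(r1,r2)]
def proj(c,p):
    T=c["camera_from_world"];q=T[:3,:3]@np.asarray(p)+T[:3,3];return c["fx"]*q[0]/q[2]+c["cx"],c["fy"]*q[1]/q[2]+c["cy"]
E
python3 - <<'E'
from workcell import eyes
from h import *
C={n:eyes.get_calibration(n) for n in("scene","top")}
res={}
for col,(lo,hi) in {"green":((50,170,60),(75,255,255)),"blue":((105,170,60),(125,255,255))}.items():
  for n in C:
    im=cv2.imread(f"pics/{n}0.png");h=cv2.cvtColor(im,cv2.COLOR_BGR2HSV)
    m=cv2.inRange(h,np.array(lo),np.array(hi));m=cv2.morphologyEx(m,cv2.MORPH_CLOSE,np.ones((3,3)))
    cs=sorted(cv2.findContours(m,cv2.RETR_EXTERNAL,cv2.CHAIN_APPROX_NONE)[0],key=cv2.contourArea)[::-1][:3]
    for i,k in enumerate(cs):
      r=cv2.minAreaRect(k);print(col,n,i,cv2.contourArea(k),np.round(r[0],1),np.round(r[1],1),round(r[2],1),np.round(cv2.boxPoints(r).astype(float),0).tolist())
      M=cv2.moments(k);
      if M['m00']: res[col,n,i]=(M['m10']/M['m00'],M['m01']/M['m00'])
  for i in(0,1):
    a=res[col,"scene",i];b=res[col,"top",i]
    print(col,i,a,b,tri(ray(C["scene"],*a),ray(C["top"],*b)),plane(C["top"],*b,.108 if i else .167),plane(C["scene"],*a,.108 if i else .167))
E
```

```text
green scene 0 1458.0 [302.4 147.3] [38.3 62.7] 62.7 [[266.0, 145.0], [321.0, 116.0], [339.0, 150.0], [283.0, 179.0]]
green scene 1 110.0 [347.  191.3] [13.7 20. ] 55.0 [[335.0, 191.0], [351.0, 180.0], [359.0, 191.0], [343.0, 203.0]]
green top 0 2624.0 [343.8 203.4] [58.5 52.3] 8.1 [[311.0, 225.0], [319.0, 173.0], [376.0, 182.0], [369.0, 233.0]]
green top 1 264.5 [333.8 263.1] [20.1 15.5] 9.5 [[323.0, 269.0], [325.0, 254.0], [345.0, 257.0], [342.0, 272.0]]
green 0 (301.8653406492912, 147.2186785550983) (344.2001397357723, 203.3078633130081) (array([ 0.58678439, -0.1731346 ,  0.15672288]), [np.float64(0.0015265779528027819), np.float64(0.001526577952802838)]) [ 0.5845713  -0.17224358  0.167     ] [ 0.58010661 -0.15949269  0.167     ]
green 1 (346.3954545454545, 193.1060606060606) (333.6502835538752, 262.98550724637676) (array([ 0.42882043, -0.15228792,  0.09926518]), [np.float64(0.0025607421688536003), np.float64(0.002560742168853524)]) [ 0.42686415 -0.15227548  0.108     ] [ 0.42667662 -0.14107296  0.108     ]
blue scene 0 3970.0 [150.9 262.5] [65.1 83.1] 37.9 [[100.0, 275.0], [151.0,
[... 233 characters left out ...]
.0], [187.0, 223.0], [129.0, 236.0]]
blue top 1 273.5 [168.4 262.3] [15.5 19.8] 77.0 [[157.0, 257.0], [176.0, 252.0], [180.0, 268.0], [160.0, 272.0]]
blue 0 (152.3478589420655, 262.60663308144416) (151.63226285502134, 203.76065837510052) (array([0.5807429 , 0.33764725, 0.1548864 ]), [np.float64(0.0017303830683104955), np.float64(0.0017303830683103464)]) [0.57847151 0.33351739 0.167     ] [0.57300266 0.34418604 0.167     ]
blue 1 (225.99484004127967, 309.2273821809425) (168.4521633150518, 262.29920780012185) (array([0.42532341, 0.29787756, 0.10510606]), [np.float64(0.0013420408634746005), np.float64(0.0013420408634744554)]) [0.42437186 0.29646778 0.108     ] [0.42503615 0.30002618 0.108     ]
```

Both views agree on the green pad at about (0.427, -0.151, 0.10–0.105). The stated height is 0.108, and the lid centre lies 0.159 m from the pad against a stated 0.160. Next I work out the move to a point above the pad in tool axes.

```bash
cat >> h.py <<'E'
from scipy.spatial.transform import Rotation as Ro
def shift(s,goal,yawy=None):
    R=Ro.from_euler('xyz',s['tool_rot']).as_matrix()
    d=R.T@(np.asarray(goal)-s['position'])*100
    rv=None
    if yawy is not None:
        y=np.array([np.cos(yawy),np.sin(yawy),0]);x=np.array([0,0,-1.])
        G=np.column_stack([x,y,np.cross(x,y)]);rv=Ro.from_matrix(R.T@G).as_rotvec()
    return R,d,rv
E
python3 - <<'E'
from workcell import bot
from h import *
s=bot.observe();print(s['clock'])
yaw=np.arctan2(-.021,.158)
for g in(yaw+np.pi/2,yaw-np.pi/2):
  R,d,rv=shift(s,(.428,-.152,.20),g);print(R.round(3),d,rv)
E
```

```text
0.1
[[-0.     0.288 -0.958]
 [ 0.001 -0.958 -0.288]
 [-1.    -0.001  0.   ]] [  5.31075847 -35.60013937 -36.62121273] [-2.71772478e+00 -1.33323351e-03  4.34152414e-04]
[[-0.     0.288 -0.958]
 [ 0.001 -0.958 -0.288]
 [-1.    -0.001  0.   ]] [  5.31075847 -35.60013937 -36.62121273] [4.23867530e-01 3.14699055e-04 9.66405605e-04]
```

Emit:
step_arm --targets '[[[0, -3.5, -3.6, 0.04, 0, 0, 0], [0, -7, -7.3, 0.08, 0, 0, 0], [0, -10.7, -11, 0.13, 0, 0, 0], [0, -14.2, -14.6, 0.17, 0, 0, 0], [0, -17.8, -18.3, 0.21, 0, 0, 0], [0, -21.4, -22, 0.25, 0, 0, 0], [1, -24.9, -25.6, 0.3, 0, 0, 0], [2, -28.5, -29.3, 0.34, 0, 0, 0], [3, -32, -33, 0.38, 0, 0, 0], [4, -35.6, -36.6, 0.42, 0, 0, 0]]]'

```text
clock: 1.1
position: [0.4216, -0.1628, 0.2156]
tool_rot: [-1.351, 1.57, 1.66]
force: [1.4, -0.0, -0.1]
grip_width: -0.0001
```

Run:
```python
from workcell import bot,eyes
from h import *
s=bot.observe()
yaw=np.arctan2(-.021,.158)
R,d,rv=shift(s,(.428,-.152,.150),yaw-np.pi/2);print(s['clock'],bot.tcp_to_tips,s['position'],R.round(3),d,rv)
for n in("scene","top"): cv2.imwrite(f"pics/{n}1.png",eyes.grab_frame(n)[:,:,::-1])
a,b=cv2.imread("pics/scene1.png"),cv2.imread("pics/top1.png")
a=cv2.resize(a[80:280,220:420],None,fx=2,fy=2);b=cv2.resize(b[130:330,230:430],None,fx=2,fy=2)
cv2.imwrite("pics/c1.png",np.hstack([a,b]))
s=bot.observe();print(s['position'])
```

```text
1.1 0.022 [ 0.421551   -0.16276556  0.21564793] [[-0.    -0.13  -0.992]
 [ 0.001 -0.992  0.13 ]
 [-1.    -0.001  0.   ]] [ 6.56565143 -1.14568329 -0.50100774] [0.0020469  0.0001854  0.00082767]
[ 0.42317246 -0.15878635  0.21492505]
```

View pics/c1.png

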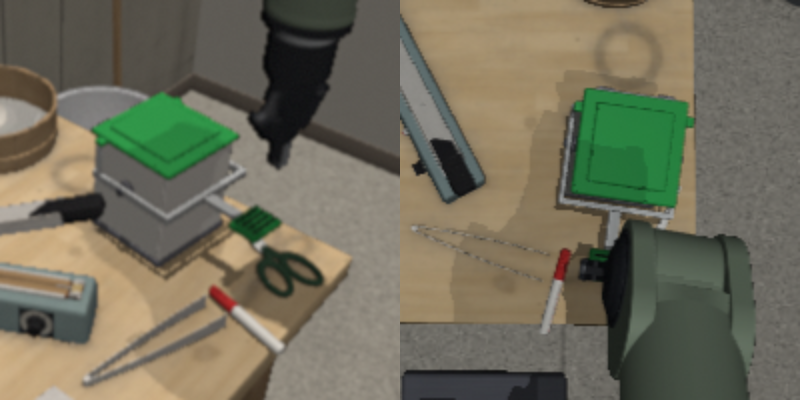

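Run:
```python
from workcell import bot,eyes
from h import *
c=eyes.get_calibration("scene")
for z in(.193,.180):print(proj(c,(.423,-.159,z)))
for p in((.428,-.152,.108),(.428,-.152,.1)):print(proj(c,p))
s=bot.observe();R,d,rv=shift(s,(.428,-.152,.150),np.arctan2(-.021,.158)-np.pi/2);print(s['clock'],d,rv,s['force'])
```

```text
(np.float64(356.97024544416666), np.float64(162.9368206697032))
(np.float64(356.0772731879127), np.float64(167.29116332958355))
(np.float64(348.1923567677029), np.float64(190.7217701514934))
(np.float64(347.7092679500373), np.float64(193.1481803568391))
1.2 [ 6.49415415 -0.71336134 -0.40409908] [0.01022823 0.00116298 0.00291142] [-0.65237502 -1.67223199  0.22332149]
```

In the left crop, the closed fingertips appear at scene pixel (359,161), which matches the predicted (357,163). The tool hangs upright above the green pad (347,191) and is clear of everything. I descend to about 20 mm above the pad.

Emit:
step_arm --targets '[[[2, -0.3, -0.2, 0.01, 0, 0, 0], [4, -0.7, -0.4, 0.01, 0, 0, 0], [6, -0.7, -0.4, 0.01, 0, 0, 0], [6.5, -0.7, -0.4, 0.01, 0, 0, 0], [6.5, -0.7, -0.4, 0.01, 0, 0, 0], [6.5, -0.7, -0.4, 0.01, 0, 0, 0]]]'

```text
clock: 1.8
position: [0.4282, -0.1524, 0.1506]
tool_rot: [-1.384, 1.568, 1.625]
force: [1.5, -0.8, 0.3]
grip_width: -0.0
```

Run:
```python
from workcell import bot,eyes
from h import *
for n in("scene","top"): cv2.imwrite(f"pics/{n}2.png",eyes.grab_frame(n)[:,:,::-1])
a,b=cv2.imread("pics/scene2.png"),cv2.imread("pics/top2.png")
a=cv2.resize(a[130:230,280:380],None,fx=4,fy=4);b=cv2.resize(b[130:330,230:430],None,fx=2,fy=2)
cv2.imwrite("pics/c2.png",np.hstack([a,b]))
s=bot.observe();R,d,rv=shift(s,(.429,-.152,.075),np.arctan2(-.021,.158)-np.pi/2);print(s['clock'],s['position'],d,rv,s['force'])
```

```text
1.9 [ 0.42828926 -0.15241698  0.15077594] [ 7.5777092  -0.03025517 -0.06422299] [-1.61355047e-04 -9.64172608e-05  2.69922067e-03] [-0.94778133  0.44531394 -0.3780139 ]
```

View pics/c2.png

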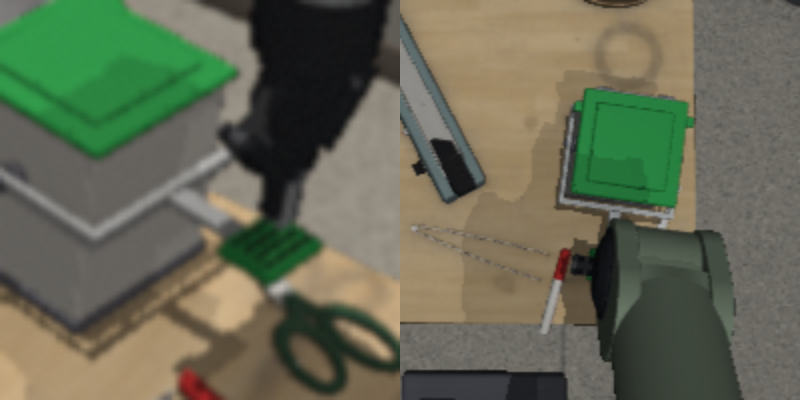

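In the left crop the fingertip sits just above the pad centre, at about scene (351,186) with the pad centre near (347,192). I press now.

Emit:
step_arm --targets '[[[0.8, 0, -0.1, 0, 0, 0, 0], [1.6, 0, -0.1, 0, 0, 0, 0], [2.4, 0, -0.1, 0, 0, 0, 0], [3.2, 0, -0.1, 0, 0, 0, 0], [4, 0, -0.1, 0, 0, 0, 0], [4.8, 0, -0.2, 0, 0, 0, 0], [5.6, 0, -0.2, 0, 0, 0, 0], [6.4, 0, -0.2, 0, 0, 0, 0], [7, 0, -0.2, 0, 0, 0, 0], [7, 0, -0.2, 0, 0, 0, 0]]]'

```text
clock: 2.9
position: [0.4305, -0.1525, 0.08]
tool_rot: [-1.604, 1.568, 1.405]
force: [2.8, -0.7, 5.3]
grip_width: -0.0003
```

Run:
```python
from workcell import bot,eyes
from h import *
for n in("scene","top"): cv2.imwrite(f"pics/{n}3.png",eyes.grab_frame(n)[:,:,::-1])
a,b=cv2.imread("pics/scene3.png"),cv2.imread("pics/top3.png")
a=cv2.resize(a[80:230,240:390],None,fx=2.7,fy=2.7)[:400,:400];b=cv2.resize(b[130:330,230:430],None,fx=2,fy=2)
cv2.imwrite("pics/c3.png",np.hstack([a,b]))
s=bot.observe();print(s['clock'],s['position'],s['force'])
```

```text
3.0 [ 0.43046302 -0.15244362  0.08056045] [ 0.85399761 -0.24911227  5.4683788 ]
```

View pics/c3.png

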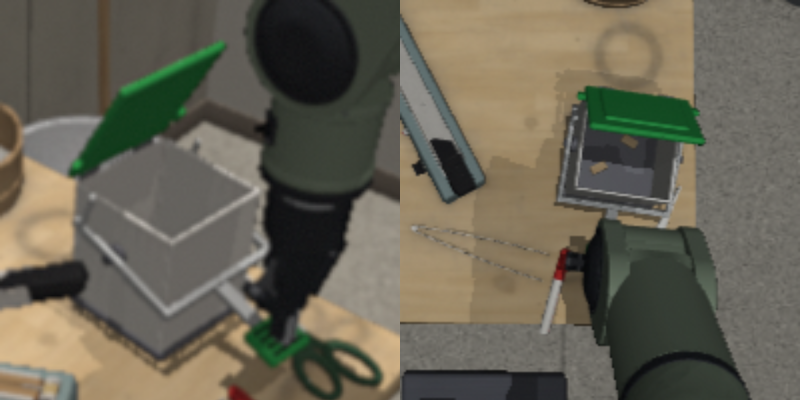

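The lid stands open and the top camera sees into the bin at about (315,213). The tip is on the pad with about 5 N. I press a few millimetres further to reach the end stop.

Emit:
step_arm --targets '[[[0.2, 0, 0, 0, 0, 0, 0], [0.4, 0, 0, 0, 0, 0, 0], [0.4, 0, 0, 0, 0, 0, 0], [0.4, 0, 0, 0, 0, 0, 0]]]'

```text
clock: 3.4
position: [0.4307, -0.1524, 0.0766]
tool_rot: [-1.801, 1.568, 1.209]
force: [1.1, -0.5, 6.5]
grip_width: 0.0
```

Emit:
step_arm --targets '[[[0.2, 0, 0, 0, 0, 0, 0], [0.2, 0, 0, 0, 0, 0, 0], [0.2, 0, 0, 0, 0, 0, 0]]]'

```text
clock: 3.7
position: [0.4311, -0.1525, 0.0746]
tool_rot: [-2.036, 1.568, 0.973]
force: [2.1, -0.2, 6.0]
grip_width: -0.0001
```

Emit:
step_arm --targets '[[[0.2, 0, 0, 0, 0, 0, 0], [0.3, 0, 0, 0, 0, 0, 0], [0.3, 0, 0, 0, 0, 0, 0]]]'

```text
clock: 4.0
position: [0.4318, -0.1526, 0.0722]
tool_rot: [-2.448, 1.567, 0.561]
force: [0.4, 0.0, 20.9]
grip_width: 0.0001
```

Run:
```python
from workcell import bot,eyes
from h import *
for n in("scene","top"): cv2.imwrite(f"pics/{n}4.png",eyes.grab_frame(n)[:,:,::-1])
a,b=cv2.imread("pics/scene4.png"),cv2.imread("pics/top4.png")
a=cv2.resize(a[80:230,240:390],None,fx=2.7,fy=2.7)[:400,:400];b=cv2.resize(b[130:330,230:430],None,fx=2,fy=2)
cv2.imwrite("pics/c4.png",np.hstack([a,b]))
s=bot.observe();print(s['clock'],s['position'],s['force'])
```

```text
4.1 [ 0.43175163 -0.15259008  0.0722291 ] [-0.06163689  0.52904373 20.7168002 ]
```

View pics/c4.png

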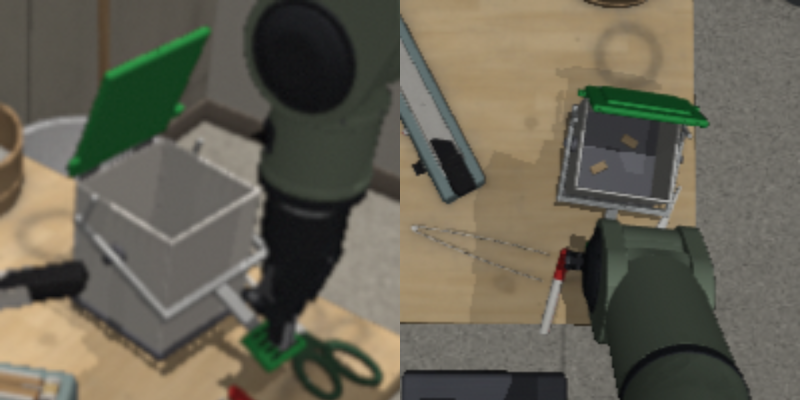

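The force jumped to 21 N, so the lever is at its end stop with the lid wide open and the bin interior clear at top (315,207). I ease off slightly and hold for 4 s.

Emit:
step_arm --targets '[[[-0.1, 0, 0, 0, 0, 0, 0], [-0.1, 0, 0, 0, 0, 0, 0], [-0.1, 0, 0, 0, 0, 0, 0], [-0.1, 0, 0, 0, 0, 0, 0], [-0.1, 0, 0, 0, 0, 0, 0], [-0.1, 0, 0, 0, 0, 0, 0], [-0.1, 0, 0, 0, 0, 0, 0], [-0.1, 0, 0, 0, 0, 0, 0], [-0.1, 0, 0, 0, 0, 0, 0], [-0.1, 0, 0, 0, 0, 0, 0]]]'

```text
clock: 5.1
position: [0.4316, -0.1525, 0.0733]
tool_rot: [-2.381, 1.567, 0.628]
force: [-1.6, 0.3, 8.6]
grip_width: -0.0
```

Emit:
step_arm --targets '[[[0, 0, 0, 0, 0, 0, 0], [0, 0, 0, 0, 0, 0, 0], [0, 0, 0, 0, 0, 0, 0], [0, 0, 0, 0, 0, 0, 0], [0, 0, 0, 0, 0, 0, 0], [0, 0, 0, 0, 0, 0, 0], [0, 0, 0, 0, 0, 0, 0], [0, 0, 0, 0, 0, 0, 0], [0, 0, 0, 0, 0, 0, 0], [0, 0, 0, 0, 0, 0, 0]]]'

```text
clock: 6.1
position: [0.4316, -0.1526, 0.0734]
tool_rot: [-2.415, 1.567, 0.594]
force: [-0.4, 0.4, 8.3]
grip_width: 0.0002
```

Emit:
step_arm --targets '[[[0, 0, 0, 0, 0, 0, 0], [0, 0, 0, 0, 0, 0, 0], [0, 0, 0, 0, 0, 0, 0], [0, 0, 0, 0, 0, 0, 0], [0, 0, 0, 0, 0, 0, 0], [0, 0, 0, 0, 0, 0, 0], [0, 0, 0, 0, 0, 0, 0], [0, 0, 0, 0, 0, 0, 0], [0, 0, 0, 0, 0, 0, 0], [0, 0, 0, 0, 0, 0, 0]]]'

```text
clock: 7.1
position: [0.4315, -0.1525, 0.0734]
tool_rot: [-2.402, 1.567, 0.607]
force: [-0.1, 0.6, 7.8]
grip_width: 0.0001
```

Emit:
step_arm --targets '[[[0, 0, 0, 0, 0, 0, 0], [0, 0, 0, 0, 0, 0, 0], [0, 0, 0, 0, 0, 0, 0], [0, 0, 0, 0, 0, 0, 0], [0, 0, 0, 0, 0, 0, 0]]]'

```text
clock: 7.6
position: [0.4315, -0.1525, 0.0735]
tool_rot: [-2.412, 1.567, 0.597]
force: [-0.2, 0.1, 7.1]
grip_width: -0.0001
```

Run:
```python
from workcell import bot,eyes
import cv2
cv2.imwrite("pics/top5.png",eyes.grab_frame("top")[:,:,::-1])
s=bot.observe();print(s['clock'],s['position'],s['force'],s['tool_rot'])
```

```text
7.65 [ 0.43150951 -0.1525288   0.07348162] [0.29573869 1.04172225 6.65771341] [-2.41409451  1.5670957   0.5956152 ]
```

View pics/top5.png

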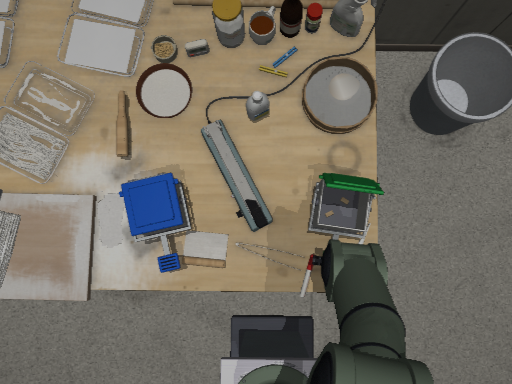

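The green lid (352,184) has stayed wide open for over 3.5 s and the blue lid (153,204) is shut. I release the lever by rising straight up at moderate speed.

Emit:
step_arm --targets '[[[-1, 0, 0, 0, 0, 0, 0], [-2, 0, 0, 0, 0, 0, 0], [-3, 0, 0, 0, 0, 0, 0], [-4.2, 0, 0, 0, 0, 0, 0], [-5.6, 0, 0, 0, 0, 0, 0], [-7.5, 0, 0, 0, 0, 0, 0], [-10, 0, 0, 0, 0, 0, 0], [-13, 0, 0, 0, 0, 0, 0], [-14, 0, 0, 0, 0, 0, 0], [-14, 0, 0, 0, 0, 0, 0]]]'

```text
clock: 8.65
position: [0.4316, -0.153, 0.2152]
tool_rot: [-2.81, 1.565, 0.2]
force: [0.0, -0.4, 0.1]
grip_width: -0.0003
```

Emit:
step_arm --targets '[[[0, 0, 0, 0, 0, 0, 0], [0, 0, 0, 0, 0, 0, 0], [0, 0, 0, 0, 0, 0, 0], [0, 0, 0, 0, 0, 0, 0], [0, 0, 0, 0, 0, 0, 0], [0, 0, 0, 0, 0, 0, 0], [0, 0, 0, 0, 0, 0, 0], [0, 0, 0, 0, 0, 0, 0], [0, 0, 0, 0, 0, 0, 0], [0, 0, 0, 0, 0, 0, 0]]]'

```text
clock: 9.65
position: [0.4316, -0.1531, 0.2152]
tool_rot: [-2.809, 1.565, 0.201]
force: [0.3, -0.6, -0.3]
grip_width: -0.0002
```

Run:
```python
from workcell import bot,eyes
import cv2, numpy as np
for n in("scene","top"): cv2.imwrite(f"pics/{n}6.png",eyes.grab_frame(n)[:,:,::-1])
a,b=cv2.imread("pics/scene6.png"),cv2.imread("pics/top6.png")
a0,b0=cv2.imread("pics/scene0.png"),cv2.imread("pics/top0.png")
def mk(i):return cv2.inRange(cv2.cvtColor(i,cv2.COLOR_BGR2HSV),np.array((50,170,60)),np.array((75,255,255)))
print([cv2.minAreaRect(max(cv2.findContours(mk(i),0,1)[0],key=cv2.contourArea)) for i in(a0,a,b0,b)])
cv2.imwrite("pics/c6.png",np.hstack([cv2.resize(a,(400,300)),cv2.resize(b,(400,300))]))
s=bot.observe();print(s['clock'],s['position'],s['force'])
```

```text
[((302.3673095703125, 147.31004333496094), (38.31587219238281, 62.665287017822266), 62.650123596191406), ((302.38214111328125, 146.74273681640625), (65.17579650878906, 36.82843780517578), 25.90650749206543), ((343.79998779296875, 203.39999389648438), (58.54844284057617, 52.325904846191406), 8.130102157592773), ((343.719970703125, 203.45999145507812), (58.68986511230469, 52.46732711791992), 8.13010311126709)]
9.75 [ 0.43161297 -0.15305165  0.21517872] [ 0.10510564  0.25900749 -0.63208135]
```

View pics/c6.png

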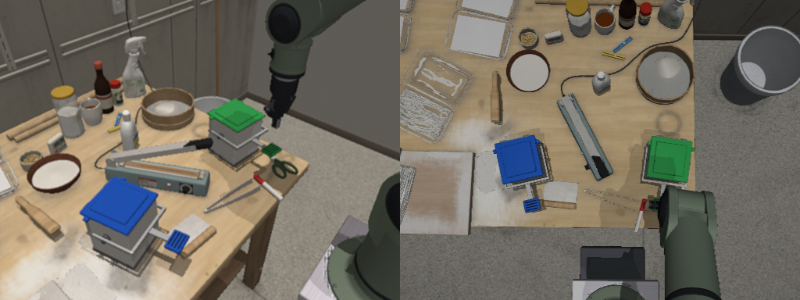

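The green lid is back at its starting outline: top view centre (343.7,203.5), against (343.8,203.4) before. The blue lid is shut and the gripper hangs free, so I hand the job in.

```bash
python3 -c "
from workcell import bot
print(bot.job_done())"
```

```text
the job is handed in; nothing more can be done
None
```

I pressed the green bin's lever to its end stop with the closed fingertips and held the lid wide open for over 3.5 s. I then released the lever by rising straight up about 14 cm, and handed the job in at about 9.8 s.

- **End stop:** the force jumped from about 6 N to 21 N at full travel. I eased off about 1 mm, then held with about 7–8 N at the pad.
- **Hold:** pictures at the start and end of the hold show the lid wide open and the overhead camera seeing into the bin. I judged the lid angle from the pictures, as there was no direct reading.
- **Final state:** the green lid's outline in the top view is back to its starting place within about 0.1 px. The blue lid looked shut in every top view I checked, and the tool force is near zero, with the tool well above the pad.
- **Disagreement:** two-view triangulation put the green pad's top at about 0.10 m against the stated 0.108 m. The scene-view mask covered only part of the ribbed pad, and the error did not affect the press.

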